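# Shut the door of a control box lying on the desk

### The arm

A 6-joint arm with a two-finger parallel gripper is mounted at the origin on the work surface. World frame = base frame: x ahead of the robot, y to its left, z up, the work surface at z = 0. Lengths are in m, angles in rad, forces in N, time in s.
With the tool pointing down it reaches from about 0.4 to 0.825 m from the base axis. Payload 7 kg.
Tool frame: the origin (TCP) lies at the very end of the fingers, on their centre line; the grasp point (between the pads) lies 19 mm behind it (manip.grip_depth is the distance from the TCP to the grasp point, in m); z points along the fingers, x is the direction in which the jaws open and shut, and the axes are right-handed (so a half turn about z gives the same grasp; the last joint's range is limited). The gripper opens to 88 mm and grips with 3 to 60 N. Pads are 19 mm wide; open, the fingers measure 130 mm over their backs; the gripper's body (78 mm by 193 mm) begins 47 mm behind the grasp point.
Start: joints at [1.585, 0.359, 0.012, 0, -1.224, -0.288], TCP at [0.183, 0.65, 0.227] pointing down, gripper open.
Joint ranges: [-3.07, 3.07], [-1.43, 2.12], [-1.02, 1.25], [-3.03, 1.67], [-3.05, -0], [-3.03, 3.03]. Speed limits (rad/s): [2.39, 2.39, 3.01, 3.14, 3.14, 3.14].

### API

Orientations are given as [roll, pitch, yaw] about the fixed x, y, z axes, in that order (R = Rz(yaw) Ry(pitch) Rx(roll)).
In Python, from station import manip gives the robot as it stands. The module is installed in compiled form; this text tells all that it offers.
- The arm moves only by the tool move_arm, never from a script. Its arguments are lists of equal length, an entry for each row: "xyz": the shift along the tool's x, y, z in cm, a list of three; "turn": the turn, a rotation vector about the tool's x, y, z in degrees, a list of three; "grip": the opening, from -1 (shut) to 1 (fully open), so that 0 is half open. A call has 1 to 12 rows; each row shifts and turns the commanded pose from where the row before left it, along the tool's axes as they then stand; what a row does not reach is not made up. A row lasts 1/12 s, in which the tool goes at most 41.7 mm and 7.16 degrees, less where a joint would pass 70% of its speed; a pose out of reach is approached as far as the arm can. A call with a gripper value outside its range is refused whole. The fingers move at their own pace and stop on an object; "grip_force" is the grip in N (left out, the last holds). Time passes only in rows, so rows that do not move let the fingers close. It gives the time, the measured TCP pose, the force and the opening at its end, in the units of the state.
- manip.get_obs(): the state, without advancing time (a new reading comes with each control period).
- manip.grab_frame(name): name is "side" or "top" or "wrist"; returns the picture (420x560x3 uint8, red, green, blue); there is no depth.
- manip.camera_params(name): a dict with "fx", "fy", "cx", "cy" (pixels), "origin" and "attitude" of the camera in the world. Camera axes: x right, y down, z forward; pixel columns grow to the right and rows downward; lengths in m; the calibration is good to about 2 mm. A picture is of the moment at which its call begins: read the wrist's pose just before it. camera_params takes no time and is no camera call; for the wrist camera it gives the pose at the moment of the call.
- manip.job_done(): hands the job in, once; it reports no verdict.
The state is a dict: "time": time; "joint_pos": joint angles; "joint_vel": joint speeds; "effort": joint torques, N m; "tool_pos": TCP position; "orientation": TCP orientation; "contact_force": force on the tool from outside, world axes, zero at the start; "wrist_torque": the same for the moment, N m; "opening": finger opening in m.
Only numpy, scipy, OpenCV 4.12 (cv2) and the standard library are available. Lean on these libraries where they do the work, as an engineer would, in place of code of your own. Each camera call takes 0.05 s, during which the arm holds its last target.

### The job

The grey steel control box lies on its back on the desk with its door standing open, leaning back. Push the door over past upright from behind with the fingers, catch it from underneath on a finger as it falls, and lower it on the finger gently until it is fully shut, so that it never drops or slams. Do not pinch or grip the door or force it, leave the things around the box where they are, and finish with the hand clear.

Things in the scene. Friction and masses are not known exactly. Their poses are not given: they have to be found in the camera images.
- panel: Open grey steel control box (alarm or power enclosure) lying on its back, fixed to the desk: 160 mm along its x, 240 mm along its y, 90 mm high, walls 3 mm. Origin: centre of its underside. Its own x axis points away from the finger-lip side to the hinge side (to the robot's right, within 0.45 rad of world -y), z up; so the finger lip closes on the left side. Everything inside ends at least 20 mm below the rim.
- hinge (a point): Middle of the hinge line of the door: on the right-hand top rim of the box, 80 mm along the box's x from its origin and 90 mm above the desk; the hinge runs along the box's y.
- door (a joint): Opening angle of the door (rad): 0 = fully shut, flat on the rim; pi/2 = upright; 1.85 = leaning back on its stop, where it starts and stays by its weight. About 0.5 kg (hidden, 0.85 to 1.2 times); the hinge is damped (0.2 N m s/rad) with a little friction (0.02 N m), so it may stay balanced within 3 degrees of upright; let go 4 to 7 degrees past upright it falls slowly at first, takes 1.3 to 2.5 s to fall shut and strikes the rim at 1.7 to 2.5 rad/s.
- lip_edge (a point): Middle of the free edge of the door's finger lip, on its inner side (the underside when shut), 184 mm from the hinge line. The lip is flat, 160 mm wide along the hinge direction and stands 21 mm past the door's edge; shut, it overhangs the left wall of the box by 24 mm at 90 mm above the desk, so a finger can stay under it until the door lies on the rim.
- door_inside: Inner sheet of the door (4.5 mm thick, the underside when shut), 163 mm from hinge to edge by 246 mm wide, plus the lip. Origin on the hinge line; shut, its axes are those of the box.
- door_face: Outer sheet of the door (3.5 mm thick, on top of the inner sheet, together 8 mm), same outline, lip 2 mm longer, with a round lock of 20 mm diameter and 4 mm height 135 mm from the hinge. Same origin as the inner sheet.
- glass: Empty drinking glass, 68 mm wide, 100 mm tall, near the box. Origin: centre of its underside. Leave it alone.
- tape: Roll of black tape lying flat, 68 mm wide, 18 mm high, near the box. Origin: centre of its underside. Leave it alone.
- camera: White and black dome camera, 92 mm wide, 62 mm high, near the box. Origin: centre of its underside. Leave it alone.
- screwdriver: Screwdriver lying on the desk, 170 mm long, near the box. Leave it alone.

How it is judged:
On the way, in this order (a step that is already met when the one before it is completed fails the run):
1. the door has been pushed past upright and begun to fall (value of joint door below 1.5 rad).
2. the door has been caught from underneath and rests on the fingers, still well open (value of joint door between 0.15 and 1.4 rad and velocity of joint door above -1 rad/s and contact force between the fingers and door_inside above 0.5 N), for 0.2 s.
At the end, for the whole second after the job is handed in: the door lies fully shut on the rim (within 0.02 rad, about 4 mm at the lip) and still, and the things around the box are within 15 mm of where they were (value of joint door below 0.02 rad and velocity of joint door between -0.05 and 0.05 rad/s and distance of each of glass, tape, camera, screwdriver from where it was at the start of the episode below 0.015 m); the robot touches nothing.
It fails at once if the door drops or slams: it still moves faster than 1 rad/s in the last 0.15 rad before shut (value of joint door below 0.15 rad and velocity of joint door below -1 rad/s).
It fails at once if the door is pinched: fingers press on its outer and inner sheet at once (over 4 N each) (contact force between the fingers and door_face above 4 N and contact force between the fingers and door_inside above 4 N).
It fails at once if the door is forced (over 40 N from the robot) (contact force between the fingers and door_face above 40 N or contact force between the fingers and door_inside above 40 N).
It fails at once if a thing beside the box is lifted, tipped or pushed away by more than 15 mm (distance of any of glass, tape, camera, screwdriver from where it was at the start of the episode above 0.015 m).
It also fails if it takes over 48 s, if anything falls off the work surface, if the arm or the gripper's body presses on something with over 40 N, if the wrist force passes 120 N, or if a joint passes its speed limit or range.

## Working session

There is one attempt and no reset: what is moved stays moved. The work goes in short steps, Python scripts to look and compute and a tool call to move; the robot and the scene stay as the last step left them, time stands still between calls to the robot, and variables do not carry over. Pictures are saved under pics/ and viewed, and the job is handed in when it is done.

Besides the shell and the picture viewer there is one more tool, called after "Call:" by a JSON object that holds its "name" and its "arguments", one argument or row to a line. move_arm: Moves the arm, as the interface text tells. Its arguments: {"type":"object","properties":{"xyz":{"type":"array","items":{"type":"array","items":{"type":"number"}}},"turn":{"type":"array","items":{"type":"array","items":{"type":"number"}}},"grip":{"type":"array","items":{"type":"number"}},"grip_force":{"type":"number"}},"required":["xyz","turn","grip"]}

```bash
mkdir -p pics; python3 - <<'E'
from station import manip
import cv2
for n in ("side","top","wrist"):
    p=manip.camera_params(n); print(n,p)
    cv2.imwrite(f"pics/{n}0.png",manip.grab_frame(n)[:,:,::-1])
print(manip.get_obs())
E
```

```text
side {'fx': 428.30391141200323, 'fy': 428.30391141200323, 'cx': 276.5172609827152, 'cy': 201.71156577686605, 'origin': array([0.46199163, 0.47559512, 0.69129606]), 'attitude': array([-2.45696749, -0.01136026, -2.8168478 ])}
top {'fx': 519.4924868749847, 'fy': 519.4924868749847, 'cx': 278.44150418029506, 'cy': 199.85918613575947, 'origin': array([0.51991696, 0.00854799, 0.9530356 ]), 'attitude': array([-3.07563676, -0.0348317 , -1.55078041])}
wrist {'fx': 289.7087007497501, 'fy': 289.7087007497501, 'cx': 277.75307962166727, 'cy': 214.5094366915239, 'origin': array([0.24996118, 0.62992416, 0.38365524]), 'attitude': array([ 2.87592186e+00, -1.21056431e-03, -1.84583944e+00])}
{'time': 0.15, 'joint_pos': array([ 1.58512313e+00,  3.59221907e-01,  1.12804011e-02, -2.37450778e-04,
       -1.22410108e+00, -2.88091117e-01]), 'joint_vel': array([ 0.00047703, -0.00262041,  0.00316162,  0.00261029,  0.00101369,
       -0.00080107]), 'effort': array([-1.00844751e-03, -5.83276784e+01,  2.93293995e+01,  7.00115740e+00,
        8.81899585e-03, -1.17491418e-04]), 'tool_pos': array([0.18242931, 0.64950306, 0.22584612]), 'orientation': array([-3.14145258e+00, -1.25832791e-03, -1.84464155e+00]), 'contact_force': array([-0.26767818,  0.12022622,  0.48424122]), 'wrist_torque': array([ 0.02710507,  0.0024436 , -0.01414187]), 'opening': 0.0877377940636632}
```

View pics/side0.png

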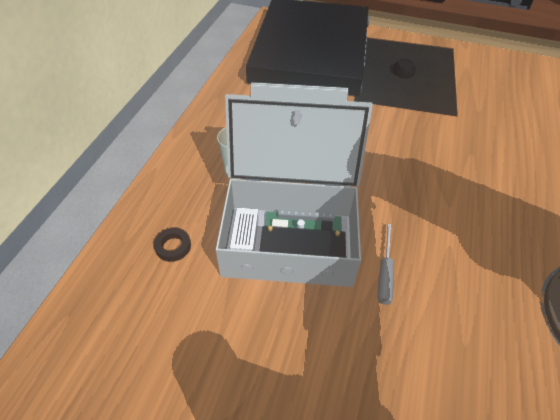

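View pics/top0.png

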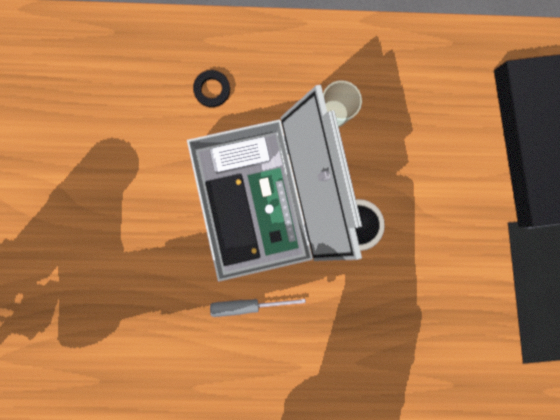

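View pics/wrist0.png

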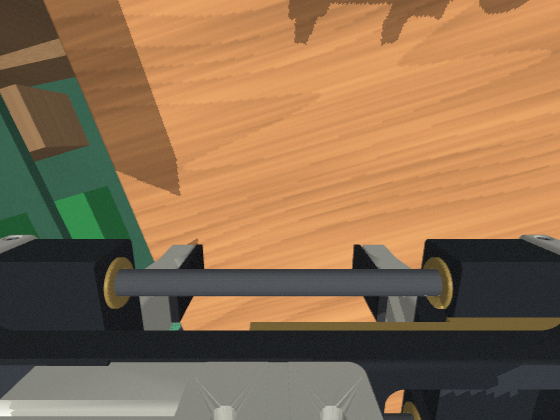

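The side view shows the box at about (290,230), with the door leaning back. The top view shows the rim corners near (188,141), (218,279), (282,121) and (312,262). The glass (340,100) and dome camera (365,225) are behind the door, the tape is at (211,88) and the screwdriver at (255,307). Next I'll zoom in and measure the rim corners.

```bash
cat > h.py <<'E'
import numpy as np, cv2
from scipy.spatial.transform import Rotation as R
from station import manip
def ray(n,u,v):
    p=manip.camera_params(n)
    d=R.from_euler('xyz',p['attitude']).as_matrix()@np.array([(u-p['cx'])/p['fx'],(v-p['cy'])/p['fy'],1])
    return p['origin'],d
def plane(n,u,v,z):
    o,d=ray(n,u,v); return o+d*(z-o[2])/d[2]
def proj(n,P):
    p=manip.camera_params(n)
    c=R.from_euler('xyz',p['attitude']).as_matrix().T@(np.array(P)-p['origin'])
    return np.array([p['cx']+p['fx']*c[0]/c[2],p['cy']+p['fy']*c[1]/c[2]])
E
python3 - <<'E'
import cv2
a=cv2.imread('pics/top0.png')[70:300,170:400]; cv2.imwrite('pics/topz.png',cv2.resize(a,None,fx=2.6,fy=2.6,interpolation=cv2.INTER_CUBIC))
a=cv2.imread('pics/side0.png')[70:300,200:400]; cv2.imwrite('pics/sidez.png',cv2.resize(a,None,fx=2.6,fy=2.6,interpolation=cv2.INTER_CUBIC))
E
```

```text
(no output)
```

View pics/topz.png

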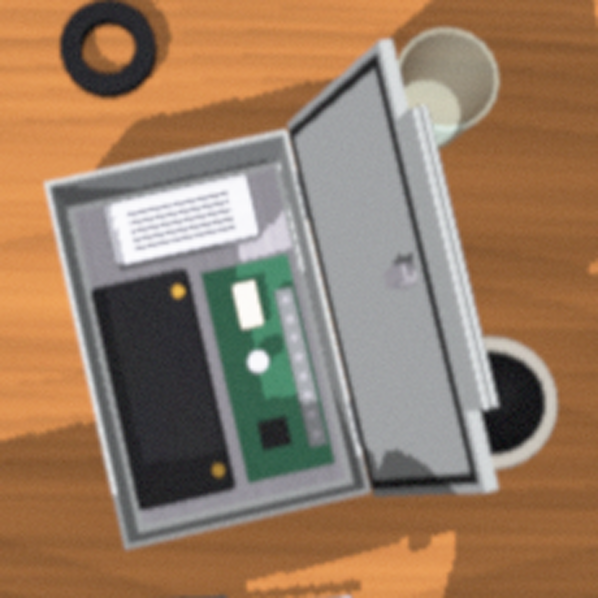

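View pics/sidez.png

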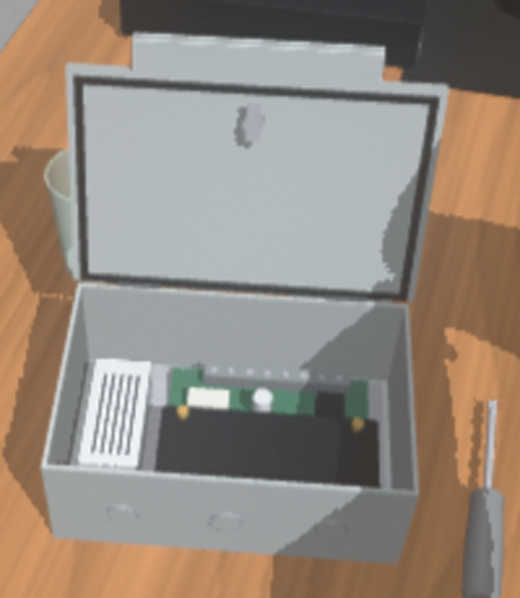

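The zoomed top view puts the rim corners at (45,183), (128,548), (370,492) and (286,130), and the lip's ends at (425,108) and (493,406). I'll cast these and check them against the given sizes.

```bash
python3 - <<'E'
from h import *
np.set_printoptions(precision=4,suppress=True)
f=lambda u,v,o=(170,70):(u/2.6+o[0]-.3,v/2.6+o[1]-.3)
C=[plane('top',*f(*c),.09) for c in [(45,183),(128,548),(370,492),(286,130)]]
S=[plane('side',*f(*c,(200,70)),.09) for c in [(43,467),(416,490)]]
print(np.array(C));print('side left corners',np.array(S))
L=lambda a,b:np.linalg.norm(C[a]-C[b])
print('y edges',L(0,1),L(3,2),'x edges',L(0,3),L(1,2))
ctr=np.mean(C,0); ax=(C[3]+C[2]-C[0]-C[1])[:2]; ay=(C[0]+C[3]-C[1]-C[2])[:2]
a1=np.arctan2(ax[1],ax[0]); a2=np.arctan2(ay[1],ay[0])-np.pi/2
print(ctr,a1,a2)
# left wall corners are best: use them for y dir
xb=np.array([np.cos((a1+a2)/2),np.sin((a1+a2)/2),0]); yb=np.array([-xb[1],xb[0],0])
print('xb',xb,'yb',yb)
c=np.r_[ctr[:2],0]
h=c+.08*xb+[0,0,.09]; th=1.85
for s in(-.08,.08):
  P=h+s*yb+.185*(-np.cos(th)*xb+np.sin(th)*np.array([0,0,1])); 
  print('lip end',P,'top',(proj('top',P)-[170,70]+.3)*2.6,'side',(proj('side',P)-[200,70]+.3)*2.6)
for n,(u,v) in {'glass':(340,100),'cam':(365,225),'tape':(211,88)}.items():
  print(n,plane('top',u,v,.05 if n!='tape' else .01))
E
```

```text
[[ 0.6741  0.1342  0.09  ]
 [ 0.4427  0.0748  0.09  ]
 [ 0.4807 -0.078   0.09  ]
 [ 0.7128 -0.0198  0.09  ]]
side left corners [[0.6741 0.1375 0.09  ]
 [0.4451 0.0767 0.09  ]]
y edges 0.23888711610266666 0.23927312546471358 x edges 0.1588062968158419 0.15739469006837115
[0.5776 0.0278 0.09  ] -1.3256996268354622 -1.3221519558338581
xb [ 0.2444 -0.9697  0.    ] yb [0.9697 0.2444 0.    ]
lip end [ 0.532  -0.1188  0.2678] top [485.9892 408.8898] side [388.3519  48.6824]
lip end [ 0.6871 -0.0797  0.2678] top [413.7032 106.527 ] side [135.0008  34.3623]
glass [ 0.7601 -0.1273  0.05  ]
cam [ 0.5396 -0.1739  0.05  ]
tape [0.7861 0.1051 0.01  ]
```

Everything agrees: the edges measure 239 and 158 mm, the two views match to within 3 mm, and the predicted lip ends land on the image at the right pixels. My plan is to straddle the lip with the fingers open, tool x along the box's x. I'll push with the rear finger, catch on the front finger, then lower while tilting.

```bash
cat >> h.py <<'E'
yaw=-1.324
xb=np.array([np.cos(yaw),np.sin(yaw),0]); yb=np.array([-xb[1],xb[0],0]); zb=np.array([0,0,1.])
hinge=np.array([.5776,.0283,.09])+.08*xb
def pose(u,z,phi,v=-.03):
    "TCP at u right of the hinge, height z, tool tilted phi deg (pointing to hinge side)"
    M=R.from_matrix(np.c_[xb,-yb,-zb])*R.from_rotvec([0,np.radians(phi),0])
    return hinge+u*xb+v*yb+(z-.09)*zb, M
def cur():
    o=manip.get_obs(); return o['tool_pos'],R.from_euler('xyz',o['orientation'])
def inbox(p): d=p-hinge; return np.round([d@xb,d@yb,p[2]],4)
def state():
    o=manip.get_obs(); p,M=cur(); a=M.as_matrix()[:,2]
    print('t',round(o['time'],2),'u,v,z',inbox(p),'phi',np.degrees(np.arctan2(a@xb,-a[2])).round(1),'lat',np.degrees(a@yb).round(1),'F(u,v,z)',np.round([o['contact_force']@xb,o['contact_force']@yb,o['contact_force'][2]],2),'op',round(o['opening'],4),'q',np.round(o['joint_pos'],2))
def rows(targets,ns,start=None):
    p,M=start or cur(); X=[];T=[]
    for (tp,tM),n in zip(targets,ns):
        for k in range(n):
            f=1/(n-k)
            d=M.inv().apply(tp-p)*f*100; r=np.degrees((M.inv()*tM).as_rotvec())*f
            d=np.round(d,1 if max(abs(d))>1 else 2)+0.; r=np.round(r,1)+0.
            p=p+M.apply(d/100); M=M*R.from_rotvec(np.radians(r))
            X.append(d.tolist());T.append(r.tolist())
    print('xyz',X);print('turn',T);print('end',inbox(p)); return p,M
E
python3 - <<'E'
from h import *
state()
_,M0=pose(0,0,0)
rows([((np.array([.40,.47,.36])),M0),((np.array([.56,.15,.36])),M0),pose(.05,.36,0)],[8,10,8])
E
```

```text
t 0.15 u,v,z [-0.7789 -0.2314  0.2258] phi 0.1 lat -0.0 F(u,v,z) [-0.18 -0.23  0.48] op 0.0877 q [ 1.59  0.36  0.01 -0.   -1.22 -0.29]
xyz [[1.4, -3.2, -1.7], [1.6, -3.1, -1.7], [1.8, -3.0, -1.7], [2.0, -2.9, -1.7], [2.2, -2.8, -1.6], [2.4, -2.6, -1.7], [2.6, -2.4, -1.6], [2.7, -2.3, -1.7], [3.5, -0.8, 0.0], [3.5, -0.8, 0.0], [3.5, -0.8, 0.0], [3.5, -0.8, 0.0], [3.5, -0.7, 0.0], [3.5, -0.8, 0.0], [3.5, -0.7, 0.0], [3.5, -0.8, 0.0], [3.5, -0.7, 0.0], [3.5, -0.8, 0.0], [3.2, 0.5, 0.0], [3.1, 0.5, 0.0], [3.2, 0.5, 0.0], [3.1, 0.6, 0.0], [3.2, 0.5, 0.0], [3.1, 0.6, 0.0], [3.2, 0.5, 0.0], [3.1, 0.6, 0.0]]
turn [[0.0, 0.0, -3.7], [0.0, 0.0, -3.7], [0.0, 0.0, -3.7], [0.0, 0.0, -3.7], [0.0, 0.0, -3.8], [0.0, 0.0, -3.7], [0.0, 0.0, -3.8], [0.0, -0.1, -3.7], [0.0, 0.0, 0.0], [0.0, 0.0, 0.0], [0.0, 0.0, 0.0], [0.0, 0.0, 0.0], [0.0, 0.0, 0.0], [0.0, 0.0, 0.0], [0.0, 0.0, 0.0], [0.0, 0.0, 0.0], [0.0, 0.0, 0.0], [0.0, 0.0, 0.0], [0.0, 0.0, 0.0], [0.0, 0.0, 0.0], [0.0, 0.0, 0.0], [0.0, 0.0, 0.0], [0.0, 0.0, 0.0], [0.0, 0.0, 0.0], [0.0, 0.0, 0.0], [0.0, 0.0, 0.0]]
end [ 0.0498 -0.0305  0.3597]
```

Call:
{"name": "move_arm", "arguments": {
  "xyz": [
    [1.4, -3.2, -1.7],
    [1.6, -3.1, -1.7],
    [1.8, -3.0, -1.7],
    [2.0, -2.9, -1.7],
    [2.2, -2.8, -1.6],
    [2.4, -2.6, -1.7],
    [2.6, -2.4, -1.6],
    [2.7, -2.3, -1.7],
    [0, 0, 0]
  ],
  "turn": [
    [0, 0, -3.7],
    [0, 0, -3.7],
    [0, 0, -3.7],
    [0, 0, -3.7],
    [0, 0, -3.8],
    [0, 0, -3.7],
    [0, 0, -3.8],
    [0, 0, -3.7],
    [0, 0, 0]
  ],
  "grip": [0.36, 0.36, 0.36, 0.36, 0.36, 0.36, 0.36, 0.36, 0.36]
}}

```text
time: 0.9
tool_pos: [0.4046, 0.4678, 0.3647]
orientation: [-3.137, 0.002, -1.324]
contact_force: [-1.0, 0.9, 0.7]
opening: 0.0596
```

```bash
python3 - <<'E'
from h import *
state(); p,M=cur(); print(p)
_,M0=pose(0,0,0)
rows([((np.array([.56,.15,.36])),M0)],[10])
# test tilt: pose at final lowering, far above
E
```

```text
t 0.9 u,v,z [-0.5484 -0.0604  0.3647] phi -0.1 lat 0.3 F(u,v,z) [-1.15 -0.78  0.71] op 0.0596 q [ 1.17  0.21  0.11  0.   -1.47  0.64]
[0.40458998 0.46776335 0.36474398]
xyz [[3.5, -0.7, 0.0], [3.5, -0.7, 0.0], [3.5, -0.7, 0.1], [3.4, -0.7, 0.0], [3.5, -0.8, 0.1], [3.4, -0.7, 0.0], [3.5, -0.8, 0.1], [3.4, -0.7, 0.0], [3.5, -0.8, 0.1], [3.4, -0.7, 0.0]]
turn [[0.0, 0.0, 0.0], [0.0, 0.0, 0.0], [0.0, 0.0, 0.0], [0.0, 0.0, 0.0], [0.0, 0.0, 0.0], [-0.1, 0.0, 0.0], [0.0, 0.0, 0.0], [-0.1, 0.0, 0.0], [0.0, 0.1, 0.0], [-0.1, 0.0, 0.0]]
end [-0.2024  0.0126  0.3603]
```

Call:
{"name": "move_arm", "arguments": {
  "xyz": [
    [3.5, -0.7, 0],
    [3.5, -0.7, 0],
    [3.5, -0.7, 0],
    [3.5, -0.7, 0],
    [3.5, -0.7, 0],
    [3.5, -0.7, 0],
    [3.5, -0.7, 0],
    [3.5, -0.7, 0],
    [3.5, -0.7, 0],
    [3.5, -0.7, 0],
    [0, 0, 0]
  ],
  "turn": [
    [0, 0, 0],
    [0, 0, 0],
    [0, 0, 0],
    [0, 0, 0],
    [0, 0, 0],
    [0, 0, 0],
    [0, 0, 0],
    [0, 0, 0],
    [0, 0, 0],
    [0, 0, 0],
    [0, 0, 0]
  ],
  "grip": [0.36, 0.36, 0.36, 0.36, 0.36, 0.36, 0.36, 0.36, 0.36, 0.36, 0.36]
}}

```text
time: 1.82
tool_pos: [0.5548, 0.1437, 0.3603]
orientation: [3.141, -0.001, -1.328]
contact_force: [0.6, 0.8, 0.6]
opening: 0.0592
```

Call:
{"name": "move_arm", "arguments": {
  "xyz": [
    [0, 0, 0],
    [0, 0, 0],
    [0, 0, 0],
    [0, 0, 0],
    [0, 0, 0],
    [0, 0, 0],
    [0, 0, 0],
    [0, 0, 0],
    [0, 0, 0],
    [0, 0, 0]
  ],
  "turn": [
    [0, 6, 0],
    [0, 6, 0],
    [0, 6, 0],
    [0, 6, 0],
    [0, 6, 0],
    [0, 6, 0],
    [0, 6, 0],
    [0, 6, 0],
    [0, 0, 0],
    [0, 0, 0]
  ],
  "grip": [0.36, 0.36, 0.36, 0.36, 0.36, 0.36, 0.36, 0.36, 0.36, 0.36]
}}

```text
time: 2.65
tool_pos: [0.553, 0.1492, 0.3588]
orientation: [3.136, -0.84, -1.319]
contact_force: [-0.4, 0.3, -0.7]
opening: 0.0595
```

```bash
python3 - <<'E'
from h import *
state(); p,M=cur(); print(p)
rows([pose(.05,.36,0)],[10])
E
```

```text
t 2.65 u,v,z [-0.2032  0.0057  0.3588] phi 48.1 lat -0.1 F(u,v,z) [-0.4  -0.35 -0.65] op 0.0595 q [ 0.97  0.3  -0.28  0.59 -1.62  0.69]
[0.55300076 0.14915959 0.35879384]
xyz [[1.7, 0.4, 1.9], [1.8, 0.4, 1.7], [2.0, 0.3, 1.6], [2.1, 0.4, 1.4], [2.2, 0.3, 1.2], [2.3, 0.4, 1.0], [2.4, 0.3, 0.8], [2.5, 0.4, 0.6], [2.5, 0.3, 0.4], [2.5, 0.4, 0.2]]
turn [[0.0, -4.8, 0.0], [0.0, -4.8, 0.0], [0.0, -4.8, 0.0], [0.0, -4.8, 0.0], [0.0, -4.8, 0.0], [0.0, -4.8, 0.0], [0.0, -4.8, 0.0], [0.1, -4.8, 0.0], [0.0, -4.9, 0.0], [0.1, -4.8, 0.1]]
end [ 0.0495 -0.03    0.3604]
```

Call:
{"name": "move_arm", "arguments": {
  "xyz": [
    [1.7, 0.4, 1.9],
    [1.8, 0.4, 1.7],
    [2.0, 0.3, 1.6],
    [2.1, 0.4, 1.4],
    [2.2, 0.3, 1.2],
    [2.3, 0.4, 1.0],
    [2.4, 0.3, 0.8],
    [2.5, 0.4, 0.6],
    [2.5, 0.3, 0.4],
    [2.5, 0.4, 0.2],
    [0, 0, 0],
    [0, 0, 0]
  ],
  "turn": [
    [0, -4.8, 0],
    [0, -4.8, 0],
    [0, -4.8, 0],
    [0, -4.8, 0],
    [0, -4.8, 0],
    [0, -4.8, 0],
    [0, -4.8, 0],
    [0, -4.8, 0],
    [0, -4.9, 0],
    [0, -4.8, 0],
    [0, 0, 0],
    [0, 0, 0]
  ],
  "grip": [0.36, 0.36, 0.36, 0.36, 0.36, 0.36, 0.36, 0.36, 0.36, 0.36, 0.36, 0.36]
}}

```text
time: 3.65
tool_pos: [0.5804, -0.1093, 0.3632]
orientation: [-3.137, 0.002, -1.332]
contact_force: [-0.4, 0.7, -0.5]
opening: 0.0595
```

```bash
python3 - <<'E'
from h import *
cv2.imwrite('pics/side1.png',manip.grab_frame('side')[:,:,::-1])
cv2.imwrite('pics/wrist1.png',manip.grab_frame('wrist')[:,:,::-1])
state(); 
rows([pose(.05,.23,0)],[8])
E
```

```text
t 3.75 u,v,z [ 0.051  -0.0305  0.3625] phi -0.1 lat 0.1 F(u,v,z) [-0.81 -0.77  0.84] op 0.0595 q [ 0.15  0.16  0.05 -0.   -1.46  1.67]
xyz [[0.0, 0.0, 1.7], [0.0, 0.0, 1.7], [0.0, 0.0, 1.6], [0.0, 0.0, 1.7], [0.0, 0.0, 1.6], [0.0, 0.0, 1.7], [0.0, 0.0, 1.6], [-0.1, 0.0, 1.7]]
turn [[0.0, 0.0, 0.0], [0.0, 0.0, 0.0], [0.0, 0.0, 0.0], [0.0, 0.0, 0.0], [0.0, 0.0, 0.0], [0.0, 0.0, 0.0], [-0.1, 0.0, -0.1], [0.0, 0.1, 0.0]]
end [ 0.0498 -0.0302  0.2295]
```

View pics/side1.png

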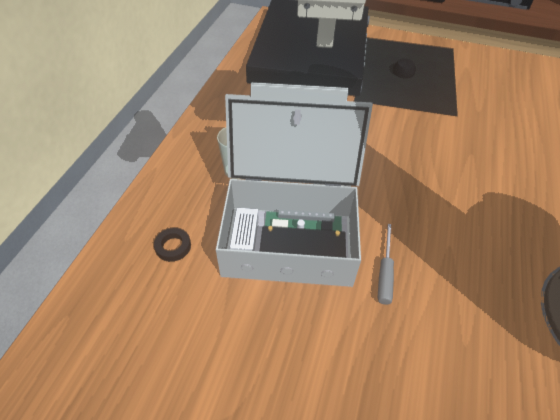

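View pics/wrist1.png

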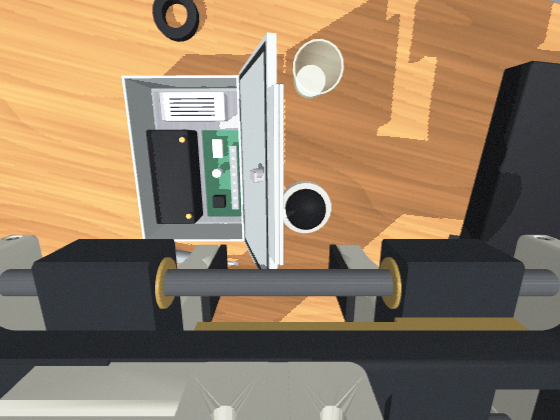

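```bash
python3 - <<'E'
from h import *
for u,z,v in [(.05,.3625,-.03),(.05,.265,-.03),(.052,.267,0),(.052,.267,-.08),(.052,.267,.08),(0.045,.25,-.123)]:
  print(u,z,v,proj('wrist',pose(u,z,0,v)[0]),proj('side',pose(u,z,0,v)[0]))
E
```

```text
0.05 0.3625 -0.03 [275.30579792 257.8955724 ] [323.93761347  32.96501141]
0.05 0.265 -0.03 [276.44265949 214.70943115] [318.16626527  88.67648142]
0.052 0.267 0 [278.54209347 182.39252759] [300.01645954  85.88389116]
0.052 0.267 -0.08 [278.77109063 265.95289946] [348.8922437   88.64975286]
0.052 0.267 0.08 [278.2723942  83.9800787] [251.58837309  83.1433645 ]
0.045 0.25 -0.123 [272.17667967 296.70550742] [373.68078069 101.30578687]
```

In the wrist view the lip runs between the open fingers at column 278, rows 85 to 265, exactly where predicted. The glass and dome camera lie well below. I'll descend now.

Call:
{"name": "move_arm", "arguments": {
  "xyz": [
    [0, 0, 1.6],
    [0, 0, 1.7],
    [0, 0, 1.6],
    [0, 0, 1.7],
    [0, 0, 1.6],
    [0, 0, 1.7],
    [0, 0, 1.6],
    [0, 0, 1.7],
    [0, 0, 0],
    [0, 0, 0]
  ],
  "turn": [
    [0, 0, 0],
    [0, 0, 0],
    [0, 0, 0],
    [0, 0, 0],
    [0, 0, 0],
    [0, 0, 0],
    [0, 0, 0],
    [0, 0, 0],
    [0, 0, 0],
    [0, 0, 0]
  ],
  "grip": [0.36, 0.36, 0.36, 0.36, 0.36, 0.36, 0.36, 0.36, 0.36, 0.36]
}}

```text
time: 4.58
tool_pos: [0.5797, -0.1036, 0.2297]
orientation: [3.141, 0.001, -1.321]
contact_force: [0.6, -0.4, 0.0]
opening: 0.0599
```

```bash
python3 - <<'E'
from h import *
cv2.imwrite('pics/side2.png',manip.grab_frame('side')[:,:,::-1])
cv2.imwrite('pics/wrist2.png',manip.grab_frame('wrist')[:,:,::-1])
state()
E
```

```text
t 4.68 u,v,z [ 0.0493 -0.0293  0.2311] phi -0.1 lat 0.1 F(u,v,z) [0.55 0.03 0.61] op 0.0594 q [ 0.15  0.22 -0.18 -0.   -1.18  1.67]
```

View pics/side2.png

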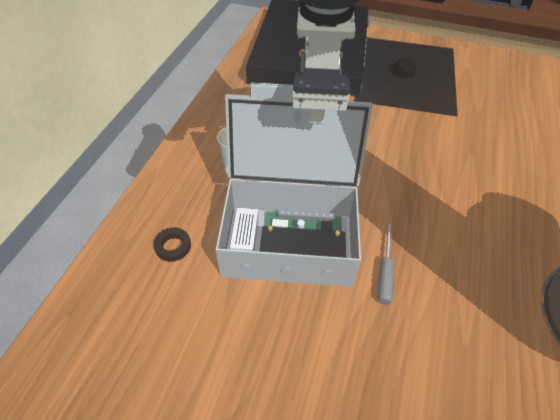

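View pics/wrist2.png

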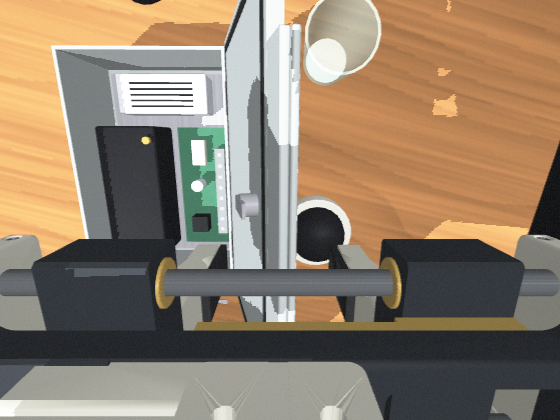

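The lip (wrist view, columns 280–298) stands between the two fingers with clearance on both sides. Now I'll push slowly with the rear finger.

Call:
{"name": "move_arm", "arguments": {
  "xyz": [
    [-1, 0, 0],
    [-1, 0, 0],
    [-0.5, 0, 0],
    [-0.5, 0, 0],
    [-0.5, 0, 0],
    [-0.5, 0, 0],
    [-0.5, 0, 0],
    [-0.5, 0, 0],
    [-0.5, 0, 0],
    [-0.5, 0, 0],
    [-0.5, 0, 0],
    [-0.5, 0, 0]
  ],
  "turn": [
    [0, 0, 0],
    [0, 0, 0],
    [0, 0, 0],
    [0, 0, 0],
    [0, 0, 0],
    [0, 0, 0],
    [0, 0, 0],
    [0, 0, 0],
    [0, 0, 0],
    [0, 0, 0],
    [0, 0, 0],
    [0, 0, 0]
  ],
  "grip": [0.36, 0.36, 0.36, 0.36, 0.36, 0.36, 0.36, 0.36, 0.36, 0.36, 0.36, 0.36]
}}

```text
time: 5.68
tool_pos: [0.5627, -0.0369, 0.2296]
orientation: [3.141, 0.002, -1.325]
contact_force: [0.0, -0.7, 0.3]
opening: 0.0594
```

```bash
python3 - <<'E'
from h import *
cv2.imwrite('pics/wrist3.png',manip.grab_frame('wrist')[:,:,::-1])
state()
for th in (1.7,1.6,1.5,1.4): print(th,proj('wrist',pose(-.184*np.cos(th),.09+.184*np.sin(th),0,.08)[0]),proj('wrist',pose(-.163*np.cos(th),.09+.163*np.sin(th),0,.08)[0]))
E
```

```text
t 5.73 u,v,z [-0.0211 -0.0303  0.2296] phi -0.1 lat -0.0 F(u,v,z) [-0.59 -0.28 -0.78] op 0.0594 q [ 0.28  0.17 -0.23 -0.   -1.16  1.54]
1.7 [404.91749241  14.54916786] [377.32327448  34.79590967]
1.6 [352.92971084  12.98837063] [338.82207519  33.85011415]
1.5 [298.98483048  13.6041034 ] [299.15638076  34.23655515]
1.4 [246.45668651  16.3304375 ] [260.26320537  35.92391367]
```

View pics/wrist3.png

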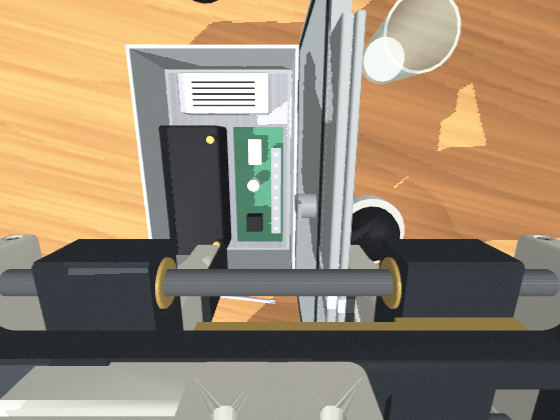

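The far inner end of the lip is at (350,13), which puts the door at about 1.6 rad, close to upright, as computed. I'll push it over and let the front finger catch it.

Call:
{"name": "move_arm", "arguments": {
  "xyz": [
    [-0.5, 0, 0],
    [-0.5, 0, 0],
    [-0.5, 0, 0],
    [-0.5, 0, 0],
    [0, 0, 0],
    [0, 0, 0],
    [0, 0, 0]
  ],
  "turn": [
    [0, 0, 0],
    [0, 0, 0],
    [0, 0, 0],
    [0, 0, 0],
    [0, 0, 0],
    [0, 0, 0],
    [0, 0, 0]
  ],
  "grip": [0.36, 0.36, 0.36, 0.36, 0.36, 0.36, 0.36]
}}

```text
time: 6.32
tool_pos: [0.5581, -0.0179, 0.2297]
orientation: [-3.142, 0.002, -1.324]
contact_force: [-0.3, 0.6, 0.1]
opening: 0.0597
```

```bash
python3 - <<'E'
from h import *
cv2.imwrite('pics/wrist4.png',manip.grab_frame('wrist')[:,:,::-1])
state()
for th in (1.6,1.5,1.4,1.3,1.2): print(th,proj('wrist',pose(-.184*np.cos(th),.09+.184*np.sin(th),0,.08)[0]),proj('wrist',pose(-.163*np.cos(th),.09+.163*np.sin(th),0,.08)[0]))
E
```

```text
t 6.37 u,v,z [-0.0399 -0.0303  0.2297] phi -0.1 lat -0.0 F(u,v,z) [-0.14 -0.54 -0.44] op 0.0595 q [ 0.32  0.17 -0.24 -0.   -1.16  1.5 ]
1.6 [407.96727046  13.19809073] [384.50176008  34.01321705]
1.5 [353.83169805  13.81244913] [344.71970038  34.39979853]
1.4 [300.15381895  16.53277302] [305.11977475  36.08470109]
1.3 [250.09797437  21.06628782] [267.55449517  38.92837368]
1.2 [206.07869628  26.96733253] [233.54224027  42.71047456]
```

View pics/wrist4.png

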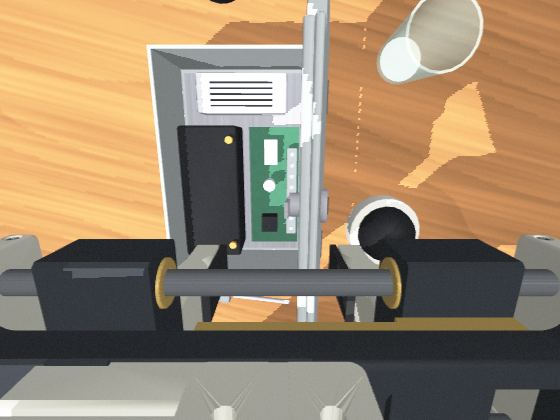

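The inner lip end is at about (303,15), so the door is near 1.40 rad, clear of the rear finger and falling. I'll hold still for the catch.

Call:
{"name": "move_arm", "arguments": {
  "xyz": [
    [0, 0, 0],
    [0, 0, 0],
    [0, 0, 0],
    [0, 0, 0],
    [0, 0, 0],
    [0, 0, 0],
    [0, 0, 0],
    [0, 0, 0],
    [0, 0, 0],
    [0, 0, 0]
  ],
  "turn": [
    [0, 0, 0],
    [0, 0, 0],
    [0, 0, 0],
    [0, 0, 0],
    [0, 0, 0],
    [0, 0, 0],
    [0, 0, 0],
    [0, 0, 0],
    [0, 0, 0],
    [0, 0, 0]
  ],
  "grip": [0.36, 0.36, 0.36, 0.36, 0.36, 0.36, 0.36, 0.36, 0.36, 0.36]
}}

```text
time: 7.2
tool_pos: [0.558, -0.0179, 0.2297]
orientation: [3.142, 0.002, -1.324]
contact_force: [-0.6, 0.6, -0.8]
opening: 0.0596
```

```bash
python3 - <<'E'
from h import *
cv2.imwrite('pics/wrist5.png',manip.grab_frame('wrist')[:,:,::-1])
cv2.imwrite('pics/side5.png',manip.grab_frame('side')[:,:,::-1])
state()
for th in (1.4,1.3,1.2,1.1): print(th,proj('wrist',pose(-.184*np.cos(th),.09+.184*np.sin(th),0,.08)[0]))
E
```

```text
t 7.3 u,v,z [-0.04   -0.0303  0.2297] phi -0.1 lat -0.0 F(u,v,z) [-0.38  0.12 -0.55] op 0.0599 q [ 0.32  0.17 -0.24 -0.   -1.16  1.5 ]
1.4 [300.40393206  16.47273793]
1.3 [250.33064099  21.00983302]
1.2 [206.29367472  26.9151323 ]
1.1 [169.70716281  33.68847216]
```

View pics/wrist5.png

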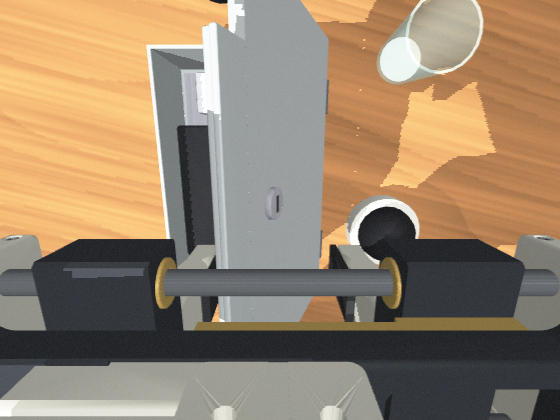

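View pics/side5.png

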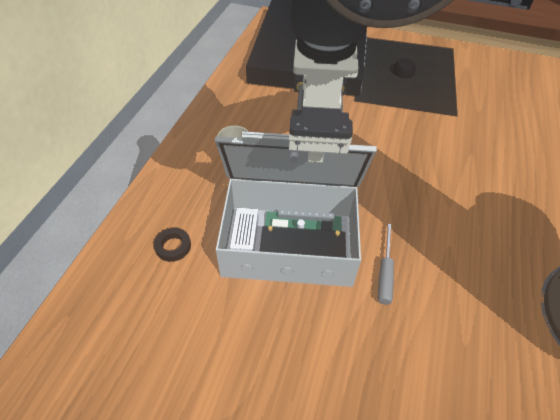

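The door is resting on the front finger: the lip end at (206,25) puts it at about 1.2 rad, with the edge about 31 mm up the pad. Next I'll plan the lowering: the lip edge rides the pad while the tool tilts to about 46°, and the tip stays outside the left wall.

```bash
cat >> h.py <<'E'
TH0=1.186
def low(th):
    f=np.clip((TH0-th)/TH0,0,1.05); phi=46*f; s=.031+(.018-.031)*f
    a=np.radians(phi)
    E=np.array([-.184*np.cos(th),.09+.184*np.sin(th)])
    t=E+s*np.array([np.sin(a),-np.cos(a)])+.0298*np.array([np.cos(a),np.sin(a)])
    return pose(t[0],t[1],phi,-.03)
def lowrows(a,b,n,start=None):
    ths=np.linspace(a,b,n+1)[1:]
    return rows([low(t) for t in ths],[1]*n,start)
E
python3 - <<'E'
from h import *
print(inbox(low(1.186)[0]))
s=lowrows(1.186,.86,12)
s=lowrows(.86,.50,12,s)
E
```

```text
[-0.0393 -0.03    0.2295]
xyz [[-0.33, -0.03, 0.12], [-0.41, 0.0, 0.12], [-0.4, 0.0, 0.11], [-0.4, 0.0, 0.12], [-0.4, 0.0, 0.13], [-0.4, 0.0, 0.13], [-0.4, 0.0, 0.13], [-0.39, 0.0, 0.14], [-0.4, 0.0, 0.14], [-0.39, 0.0, 0.14], [-0.39, 0.0, 0.15], [-0.39, 0.0, 0.15]]
turn [[0.0, 1.2, 0.0], [0.0, 1.0, 0.0], [0.0, 1.1, 0.0], [0.0, 1.0, 0.0], [0.0, 1.1, 0.0], [0.0, 1.0, 0.0], [0.0, 1.1, 0.0], [0.0, 1.0, 0.0], [0.0, 1.1, 0.0], [0.0, 1.0, 0.0], [0.0, 1.1, 0.0], [0.0, 1.1, 0.0]]
end [-0.085  -0.03    0.2092]
xyz [[-0.43, 0.0, 0.18], [-0.43, 0.0, 0.18], [-0.42, 0.01, 0.18], [-0.42, 0.0, 0.18], [-0.42, 0.0, 0.2], [-0.42, 0.0, 0.19], [-0.42, 0.0, 0.2], [-0.41, 0.0, 0.21], [-0.41, 0.0, 0.21], [-0.41, 0.0, 0.21], [-0.41, 0.0, 0.22], [-0.41, 0.0, 0.22]]
turn [[0.0, 1.1, 0.0], [0.0, 1.2, 0.0], [0.0, 1.1, 0.0], [0.0, 1.2, 0.0], [0.0, 1.2, 0.0], [0.0, 1.1, 0.0], [0.0, 1.2, 0.0], [0.0, 1.2, 0.0], [0.0, 1.1, 0.0], [0.0, 1.2, 0.0], [0.0, 1.1, 0.0], [0.0, 1.2, 0.0]]
end [-0.1244 -0.03    0.1706]
```

Call:
{"name": "move_arm", "arguments": {
  "xyz": [
    [-0.35, 0, 0.12],
    [-0.4, 0, 0.12],
    [-0.4, 0, 0.12],
    [-0.4, 0, 0.12],
    [-0.4, 0, 0.12],
    [-0.4, 0, 0.13],
    [-0.4, 0, 0.13],
    [-0.4, 0, 0.14],
    [-0.4, 0, 0.14],
    [-0.4, 0, 0.14],
    [-0.4, 0, 0.15],
    [-0.4, 0, 0.15]
  ],
  "turn": [
    [0, 1.1, 0],
    [0, 1.1, 0],
    [0, 1.1, 0],
    [0, 1, 0],
    [0, 1.1, 0],
    [0, 1, 0],
    [0, 1.1, 0],
    [0, 1, 0],
    [0, 1.1, 0],
    [0, 1, 0],
    [0, 1.1, 0],
    [0, 1.1, 0]
  ],
  "grip": [0.36, 0.36, 0.36, 0.36, 0.36, 0.36, 0.36, 0.36, 0.36, 0.36, 0.36, 0.36]
}}

```text
time: 8.3
tool_pos: [0.5469, 0.0264, 0.2091]
orientation: [-3.141, -0.222, -1.324]
contact_force: [-0.9, 0.9, -1.0]
opening: 0.0595
```

Call:
{"name": "move_arm", "arguments": {
  "xyz": [
    [0, 0, 0],
    [0, 0, 0],
    [0, 0, 0],
    [0, 0, 0],
    [0, 0, 0],
    [0, 0, 0]
  ],
  "turn": [
    [0, 0, 0],
    [0, 0, 0],
    [0, 0, 0],
    [0, 0, 0],
    [0, 0, 0],
    [0, 0, 0]
  ],
  "grip": [0.36, 0.36, 0.36, 0.36, 0.36, 0.36]
}}

```text
time: 8.8
tool_pos: [0.547, 0.026, 0.2094]
orientation: [-3.141, -0.221, -1.325]
contact_force: [-1.3, 1.8, -0.2]
opening: 0.0595
```

```bash
python3 - <<'E'
from h import *
cv2.imwrite('pics/wrist6.png',manip.grab_frame('wrist')[:,:,::-1])
cv2.imwrite('pics/side6.png',manip.grab_frame('side')[:,:,::-1])
state()
for th in (1.,.9,.8,.7): print(th,proj('wrist',pose(-.184*np.cos(th),.09+.184*np.sin(th),0,.08)[0]))
s=lowrows(.86,.50,12)
E
```

```text
t 8.9 u,v,z [-0.0852 -0.0302  0.2094] phi 12.7 lat 0.0 F(u,v,z) [-1.58 -0.59 -0.44] op 0.0597 q [ 0.55  0.15 -0.43  0.24 -1.07  1.14]
1.0 [259.22779338  20.91451334]
0.9 [216.65689803  28.07436059]
0.8 [182.25712139  35.73818377]
0.7 [155.9693181   43.46644266]
xyz [[-0.41, -0.02, 0.2], [-0.43, 0.0, 0.18], [-0.42, 0.0, 0.18], [-0.42, 0.0, 0.19], [-0.43, 0.0, 0.19], [-0.41, 0.0, 0.19], [-0.42, 0.0, 0.21], [-0.41, 0.0, 0.2], [-0.42, 0.0, 0.21], [-0.41, 0.0, 0.21], [-0.4, 0.0, 0.22], [-0.41, 0.0, 0.23]]
turn [[0.0, 1.1, -0.1], [0.0, 1.2, 0.0], [0.0, 1.1, 0.0], [0.0, 1.2, 0.0], [0.0, 1.2, 0.0], [0.0, 1.1, 0.0], [0.0, 1.2, 0.0], [0.0, 1.2, 0.0], [0.0, 1.1, 0.0], [0.0, 1.2, 0.0], [0.0, 1.2, 0.0], [0.0, 1.1, 0.0]]
end [-0.1243 -0.03    0.1705]
```

View pics/wrist6.png

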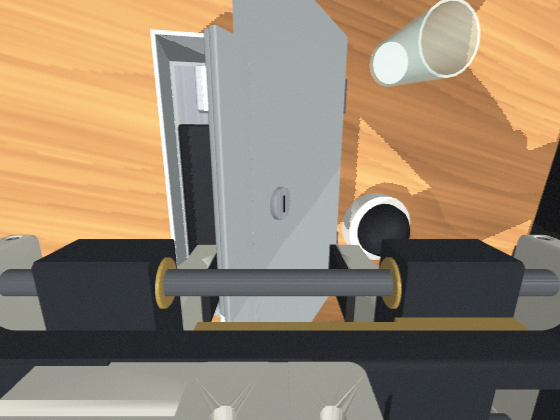

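View pics/side6.png

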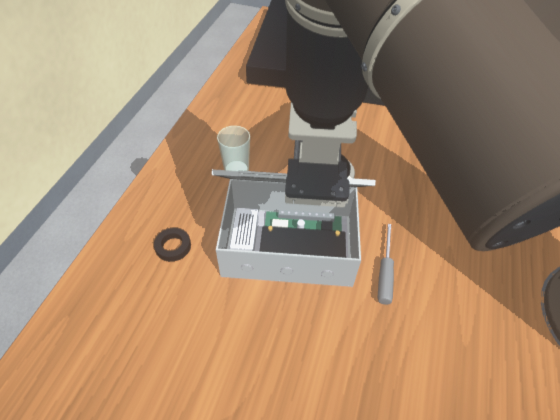

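The lip end at about (208,27) puts the door near 0.88 rad, with 1–2 N on the finger. That matches the plan, so I'll continue.

Call:
{"name": "move_arm", "arguments": {
  "xyz": [
    [-0.42, 0, 0.18],
    [-0.42, 0, 0.18],
    [-0.42, 0, 0.18],
    [-0.42, 0, 0.19],
    [-0.42, 0, 0.19],
    [-0.42, 0, 0.19],
    [-0.42, 0, 0.2],
    [-0.42, 0, 0.2],
    [-0.41, 0, 0.21],
    [-0.41, 0, 0.21],
    [-0.41, 0, 0.22],
    [-0.41, 0, 0.22]
  ],
  "turn": [
    [0, 1.1, 0],
    [0, 1.2, 0],
    [0, 1.1, 0],
    [0, 1.2, 0],
    [0, 1.2, 0],
    [0, 1.1, 0],
    [0, 1.2, 0],
    [0, 1.2, 0],
    [0, 1.1, 0],
    [0, 1.2, 0],
    [0, 1.2, 0],
    [0, 1.1, 0]
  ],
  "grip": [0.36, 0.36, 0.36, 0.36, 0.36, 0.36, 0.36, 0.36, 0.36, 0.36, 0.36, 0.36]
}}

```text
time: 9.9
tool_pos: [0.5374, 0.0643, 0.1705]
orientation: [-3.141, -0.465, -1.325]
contact_force: [0.2, 0.9, -1.6]
opening: 0.0595
```

```bash
python3 - <<'E'
from h import *
cv2.imwrite('pics/wrist7.png',manip.grab_frame('wrist')[:,:,::-1])
state()
for th in (.7,.6,.5,.4): print(th,proj('wrist',pose(-.184*np.cos(th),.09+.184*np.sin(th),0,.08)[0]))
s=lowrows(.50,.20,11)
E
```

```text
t 9.95 u,v,z [-0.1252 -0.0302  0.1695] phi 26.7 lat -0.0 F(u,v,z) [-2.71  0.54 -1.74] op 0.0596 q [ 0.75  0.23 -0.58  0.47 -1.05  0.77]
0.7 [287.12341895  16.01458276]
0.6 [242.49611384  24.56504497]
0.5 [206.98233475  33.3310143 ]
0.4 [180.16315587  41.88192631]
xyz [[-0.24, -0.02, 0.15], [-0.37, 0.0, 0.21], [-0.36, 0.0, 0.22], [-0.36, 0.0, 0.21], [-0.36, 0.0, 0.22], [-0.35, 0.0, 0.23], [-0.36, 0.0, 0.23], [-0.35, 0.0, 0.23], [-0.35, 0.0, 0.23], [-0.34, 0.0, 0.24], [-0.35, -0.01, 0.24]]
turn [[0.0, 0.9, 0.0], [0.0, 1.1, 0.0], [0.0, 1.0, 0.0], [0.0, 1.1, 0.0], [0.0, 1.0, 0.0], [0.0, 1.1, 0.0], [0.0, 1.1, 0.0], [0.0, 1.0, 0.0], [0.0, 1.1, 0.0], [0.0, 1.0, 0.0], [0.0, 1.1, 0.0]]
end [-0.1444 -0.03    0.1291]
```

View pics/wrist7.png

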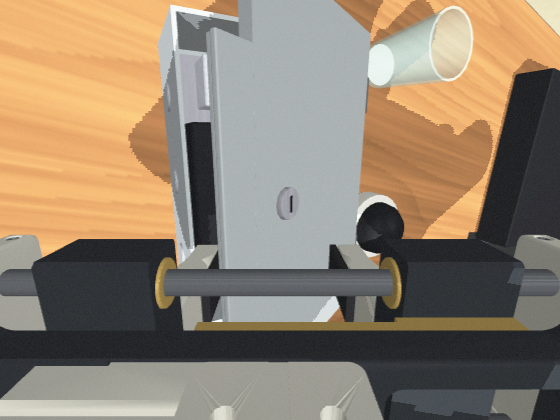

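The lip end at about (211,32) gives the door angle as roughly 0.51 rad. It is still carried on the front finger, and the rear finger is well away.

Call:
{"name": "move_arm", "arguments": {
  "xyz": [
    [-0.3, 0, 0.18],
    [-0.36, 0, 0.2],
    [-0.36, 0, 0.22],
    [-0.36, 0, 0.22],
    [-0.36, 0, 0.22],
    [-0.35, 0, 0.23],
    [-0.35, 0, 0.23],
    [-0.35, 0, 0.23],
    [-0.35, 0, 0.23],
    [-0.34, 0, 0.24],
    [-0.34, 0, 0.24],
    [0, 0, 0]
  ],
  "turn": [
    [0, 1, 0],
    [0, 1, 0],
    [0, 1, 0],
    [0, 1.1, 0],
    [0, 1, 0],
    [0, 1.1, 0],
    [0, 1, 0],
    [0, 1.1, 0],
    [0, 1, 0],
    [0, 1.1, 0],
    [0, 1.1, 0],
    [0, 0, 0]
  ],
  "grip": [0.36, 0.36, 0.36, 0.36, 0.36, 0.36, 0.36, 0.36, 0.36, 0.36, 0.36, 0.36]
}}

```text
time: 10.95
tool_pos: [0.5324, 0.0836, 0.1287]
orientation: [3.14, -0.667, -1.322]
contact_force: [1.0, 1.9, -2.0]
opening: 0.0597
```

```bash
python3 - <<'E'
from h import *
cv2.imwrite('pics/wrist8.png',manip.grab_frame('wrist')[:,:,::-1])
cv2.imwrite('pics/side8.png',manip.grab_frame('side')[:,:,::-1])
state()
for th in (.3,.2,.1): print(th,proj('wrist',pose(-.184*np.cos(th),.09+.184*np.sin(th),0,.08)[0]))
s=lowrows(.20,-.03,12)
E
```

```text
t 11.05 u,v,z [-0.1444 -0.0302  0.1295] phi 38.1 lat -0.0 F(u,v,z) [-0.21  0.44 -2.8 ] op 0.0593 q [ 0.86  0.35 -0.67  0.62 -1.07  0.52]
0.3 [236.86072485  27.06547953]
0.2 [205.95861546  36.64989738]
0.1 [183.6365974   45.58631848]
xyz [[-0.26, -0.02, 0.2], [-0.24, -0.01, 0.17], [-0.24, 0.0, 0.18], [-0.24, 0.0, 0.17], [-0.24, 0.0, 0.18], [-0.23, 0.0, 0.18], [-0.24, 0.0, 0.18], [-0.23, 0.0, 0.18], [-0.23, 0.0, 0.19], [-0.23, 0.0, 0.18], [-0.23, 0.0, 0.19], [-0.23, 0.0, 0.19]]
turn [[0.0, 0.9, 0.0], [0.0, 0.7, 0.0], [0.0, 0.8, 0.0], [0.0, 0.7, 0.0], [0.0, 0.7, 0.0], [0.0, 0.8, 0.0], [0.0, 0.7, 0.0], [0.0, 0.8, 0.0], [0.0, 0.7, 0.0], [0.0, 0.8, 0.0], [0.0, 0.7, 0.0], [0.0, 0.7, 0.0]]
end [-0.1507 -0.03    0.0943]
```

View pics/wrist8.png

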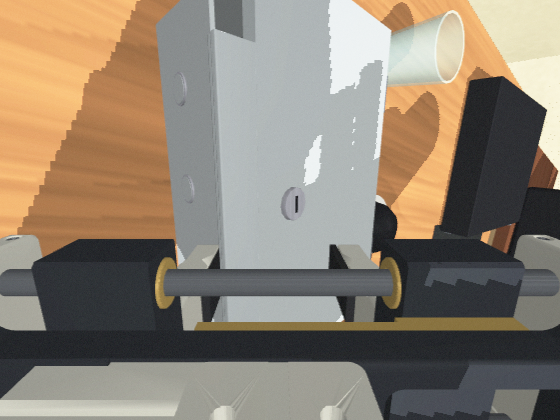

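View pics/side8.png

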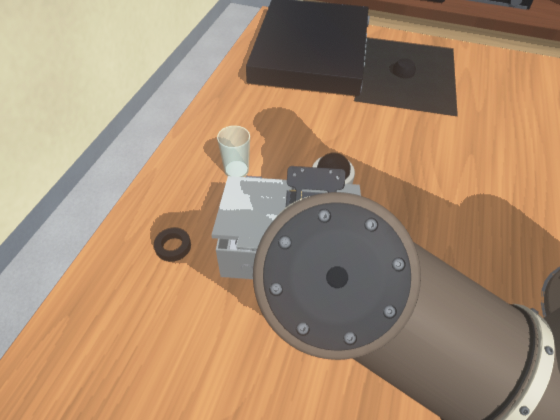

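The lip end at about (213,33) gives roughly 0.22 rad, with about 2.8 N on the finger. The tip should end about 10 mm outside the wall. Now the final lowering.

Call:
{"name": "move_arm", "arguments": {
  "xyz": [
    [-0.24, 0, 0.18],
    [-0.24, 0, 0.18],
    [-0.24, 0, 0.18],
    [-0.24, 0, 0.18],
    [-0.24, 0, 0.18],
    [-0.23, 0, 0.18],
    [-0.23, 0, 0.18],
    [0, 0, 0],
    [0, 0, 0]
  ],
  "turn": [
    [0, 0.8, 0],
    [0, 0.8, 0],
    [0, 0.7, 0],
    [0, 0.7, 0],
    [0, 0.8, 0],
    [0, 0.8, 0],
    [0, 0.7, 0],
    [0, 0, 0],
    [0, 0, 0]
  ],
  "grip": [0.36, 0.36, 0.36, 0.36, 0.36, 0.36, 0.36, 0.36, 0.36]
}}

```text
time: 11.8
tool_pos: [0.5315, 0.0877, 0.1091]
orientation: [3.141, -0.758, -1.323]
contact_force: [-0.5, -0.1, -2.4]
opening: 0.0596
```

```bash
python3 - <<'E'
from h import *
cv2.imwrite('pics/wrist9.png',manip.grab_frame('wrist')[:,:,::-1])
cv2.imwrite('pics/top9.png',manip.grab_frame('top')[:,:,::-1])
state()
for th in (.2,.1,.05,0): print(th,proj('wrist',pose(-.184*np.cos(th),.09+.184*np.sin(th),0,.08)[0]))
s=lowrows(.065,-.03,8)
E
```

```text
t 11.9 u,v,z [-0.1488 -0.0302  0.1095] phi 43.4 lat -0.0 F(u,v,z) [-0.68 -1.39 -1.9 ] op 0.0599 q [ 0.89  0.42 -0.69  0.67 -1.08  0.41]
0.2 [246.95878158  24.18144418]
0.1 [214.66967325  34.39059328]
0.05 [201.9833813   39.21677561]
0 [191.36415646  43.82663127]
xyz [[-0.21, -0.02, 0.14], [-0.15, 0.0, 0.11], [-0.14, 0.0, 0.11], [-0.15, 0.0, 0.12], [-0.14, 0.0, 0.11], [-0.14, 0.0, 0.12], [-0.14, 0.0, 0.11], [-0.14, 0.0, 0.12]]
turn [[0.0, 0.6, 0.0], [0.0, 0.4, 0.0], [0.0, 0.5, 0.0], [0.0, 0.4, 0.0], [0.0, 0.5, 0.0], [0.0, 0.5, 0.0], [0.0, 0.4, 0.0], [0.0, 0.5, 0.0]]
end [-0.1507 -0.03    0.0944]
```

View pics/wrist9.png

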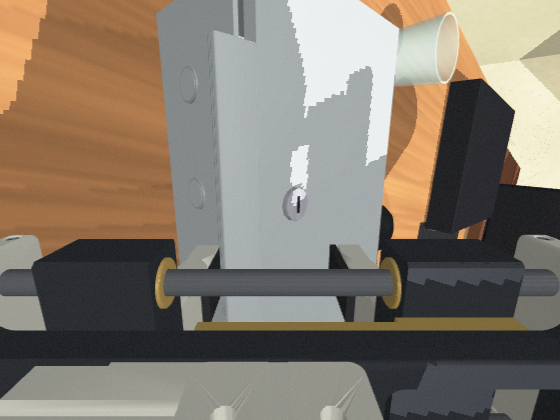

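The lip end at about (213,34) gives roughly 0.09 rad. I'll lower the last part slowly.

Call:
{"name": "move_arm", "arguments": {
  "xyz": [
    [-0.15, 0, 0.12],
    [-0.15, 0, 0.12],
    [-0.15, 0, 0.12],
    [-0.15, 0, 0.12],
    [-0.15, 0, 0.12],
    [-0.15, 0, 0.12],
    [-0.15, 0, 0.12],
    [-0.15, 0, 0.12],
    [0, 0, 0],
    [0, 0, 0]
  ],
  "turn": [
    [0, 0.5, 0],
    [0, 0.5, 0],
    [0, 0.5, 0],
    [0, 0.4, 0],
    [0, 0.5, 0],
    [0, 0.4, 0],
    [0, 0.5, 0],
    [0, 0.5, 0],
    [0, 0, 0],
    [0, 0, 0]
  ],
  "grip": [0.36, 0.36, 0.36, 0.36, 0.36, 0.36, 0.36, 0.36, 0.36, 0.36]
}}

```text
time: 12.73
tool_pos: [0.5311, 0.0892, 0.0942]
orientation: [3.141, -0.824, -1.324]
contact_force: [-0.2, 0.1, -0.4]
opening: 0.0592
```

```bash
python3 - <<'E'
from h import *
cv2.imwrite('pics/wrist10.png',manip.grab_frame('wrist')[:,:,::-1])
state()
for th in (.1,.05,0): print(th,proj('wrist',pose(-.184*np.cos(th),.09+.184*np.sin(th),0,.08)[0]))
E
```

```text
t 12.78 u,v,z [-0.1504 -0.0302  0.0944] phi 47.2 lat -0.0 F(u,v,z) [0.16 0.17 0.24] op 0.0594 q [ 0.91  0.48 -0.71  0.71 -1.1   0.34]
0.1 [245.51050093  24.73296398]
0.05 [228.86874124  30.08271129]
0 [214.65186068  35.22342093]
```

View pics/wrist10.png

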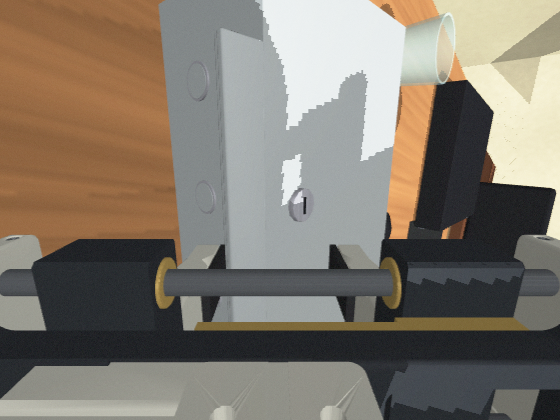

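The force is gone and the lip end sits at the shut position, so the door is on the rim. I'll back the finger a few mm off the lip, then withdraw along the tool axis.

Call:
{"name": "move_arm", "arguments": {
  "xyz": [
    [-0.3, 0, 0],
    [-0.3, 0, 0],
    [0, 0, -0.8],
    [0, 0, -1.2],
    [0, 0, -1.5],
    [0, 0, -2],
    [0, 0, -2],
    [0, 0, -2],
    [0, 0, -2],
    [0, 0, -2],
    [0, 0, -1],
    [0, 0, 0]
  ],
  "turn": [
    [0, 0, 0],
    [0, 0, 0],
    [0, 0, 0],
    [0, 0, 0],
    [0, 0, 0],
    [0, 0, 0],
    [0, 0, 0],
    [0, 0, 0],
    [0, 0, 0],
    [0, 0, 0],
    [0, 0, 0],
    [0, 0, 0]
  ],
  "grip": [0.36, 0.36, 0.36, 0.36, 0.36, 0.36, 0.36, 0.36, 0.36, 0.36, 0.36, 0.36]
}}

```text
time: 13.78
tool_pos: [0.5044, 0.1992, 0.19]
orientation: [-3.138, -0.821, -1.325]
contact_force: [0.4, 0.2, 0.5]
opening: 0.0594
```

Call:
{"name": "move_arm", "arguments": {
  "xyz": [
    [-1, 0, -2],
    [-1, 0, -2],
    [-1, 0, -2],
    [-1, 0, -2],
    [-1, 0, -2],
    [0, 0, 0],
    [0, 0, 0]
  ],
  "turn": [
    [0, -5, 0],
    [0, -5, 0],
    [0, -5, 0],
    [0, -5, 0],
    [0, -5, 0],
    [0, 0, 0],
    [0, 0, 0]
  ],
  "grip": [0.36, 0.36, 0.36, 0.36, 0.36, 0.36, 0.36]
}}

```text
time: 14.37
tool_pos: [0.4801, 0.2926, 0.2386]
orientation: [-3.14, -0.385, -1.326]
contact_force: [0.2, -0.1, -0.7]
opening: 0.0595
```

```bash
python3 - <<'E'
from h import *
cv2.imwrite('pics/top11.png',manip.grab_frame('top')[:,:,::-1])
cv2.imwrite('pics/wrist11.png',manip.grab_frame('wrist')[:,:,::-1])
state()
for th in (.1,.05,.02,0):
  for v in (.08,-.08): print(th,v,proj('wrist',pose(-.184*np.cos(th),.09+.184*np.sin(th),0,v)[0]))
E
```

```text
t 14.47 u,v,z [-0.3594 -0.0308  0.2366] phi 22.3 lat -0.1 F(u,v,z) [-0.37 -0.05 -0.77] op 0.0597 q [ 1.07  0.28 -0.25  0.27 -1.34  0.64]
0.1 0.08 [381.07147032  96.80144382]
0.1 -0.08 [369.16215385 233.94680993]
0.05 0.08 [374.93884252  97.73231826]
0.05 -0.08 [363.98587811 231.83055616]
0.02 0.08 [371.54749944  98.27941589]
0.02 -0.08 [361.11892829 230.58029262]
0 0.08 [369.40407881  98.63911431]
0 -0.08 [359.30543215 229.75565063]
```

View pics/top11.png

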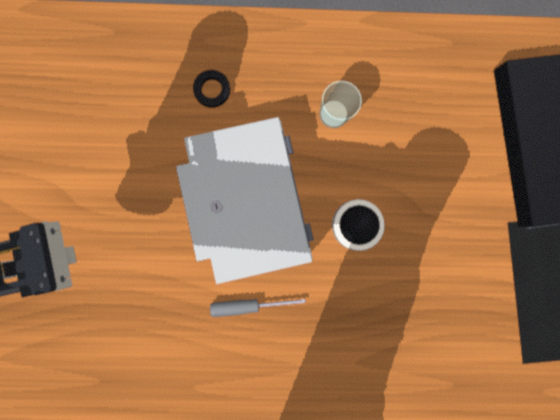

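View pics/wrist11.png

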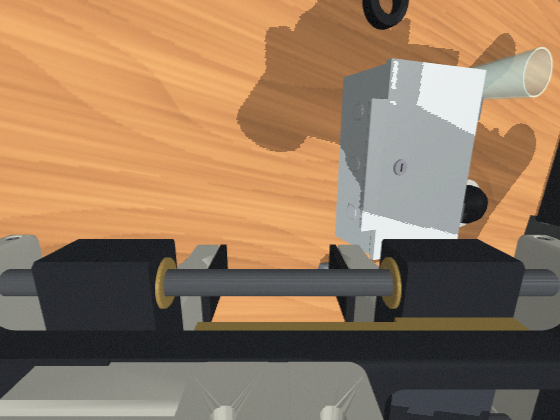

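The top view shows the door shut, with the tape, glass, camera and screwdriver at the same pixels as before and the hand clear. I'll make one closer check in the side view for any gap at the rim.

```bash
python3 - <<'E'
from h import *
im=manip.grab_frame('side')[:,:,::-1]; cv2.imwrite('pics/side12.png',cv2.resize(im[100:300,150:420],None,fx=2.9,fy=2.9,interpolation=cv2.INTER_CUBIC))
for th in (.05,0.02,0):
  for v in(.08,-.08):
    print(th,v,(proj('side',pose(-.184*np.cos(th),.09+.184*np.sin(th),0,v)[0])-[150,100])*2.9)
state()
E
```

```text
0.05 0.08 [256.04862422 461.70228682]
0.05 -0.08 [545.65650906 482.96233124]
0.02 0.08 [256.57394084 467.22887934]
0.02 -0.08 [544.43368815 488.41241351]
0 0.08 [256.94286703 470.73707334]
0 -0.08 [543.62421482 491.86662378]
t 14.52 u,v,z [-0.3593 -0.0309  0.2362] phi 22.3 lat -0.1 F(u,v,z) [ 0.06  0.41 -0.41] op 0.0595 q [ 1.07  0.28 -0.25  0.27 -1.34  0.64]
```

View pics/side12.png

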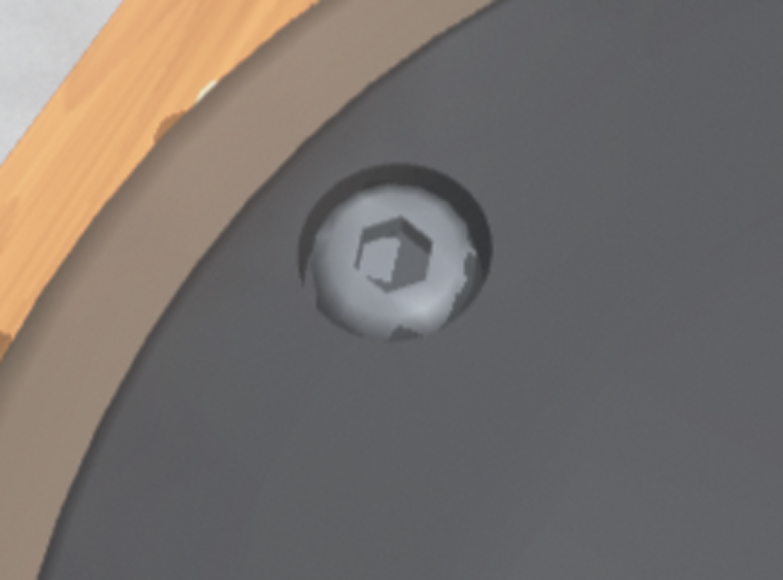

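The arm blocks the side camera, so I'll move it further away to the left.

Call:
{"name": "move_arm", "arguments": {
  "xyz": [
    [-3, 0, 0],
    [-3, 0, 0],
    [-3, 0, 0],
    [-3, 0, 0],
    [-3, 0, 0],
    [-3, 0, 0],
    [-3, 0, 0],
    [-3, 0, 0],
    [-3, 0, 0],
    [0, 0, 0],
    [0, 0, 0]
  ],
  "turn": [
    [0, -2, 0],
    [0, -2, 0],
    [0, -2, 0],
    [0, -3, 0],
    [0, -3, 0],
    [0, -3, 0],
    [0, -3, 0],
    [0, -3, 0],
    [0, -2, 0],
    [0, 0, 0],
    [0, 0, 0]
  ],
  "grip": [0.36, 0.36, 0.36, 0.36, 0.36, 0.36, 0.36, 0.36, 0.36, 0.36, 0.36]
}}

```text
time: 15.43
tool_pos: [0.4154, 0.5462, 0.177]
orientation: [3.139, 0.011, -1.324]
contact_force: [0.8, -0.1, -0.1]
opening: 0.0593
```

```bash
python3 - <<'E'
from h import *
im=manip.grab_frame('side')[:,:,::-1]; cv2.imwrite('pics/side13.png',cv2.resize(im[100:300,150:420],None,fx=2.9,fy=2.9,interpolation=cv2.INTER_CUBIC))
state()
E
```

```text
t 15.48 u,v,z [-0.6212 -0.0307  0.1774] phi -0.6 lat -0.1 F(u,v,z) [-0.24 -0.92 -0.07] op 0.0598 q [ 1.2   0.4  -0.03 -0.01 -1.13  0.62]
```

View pics/side13.png

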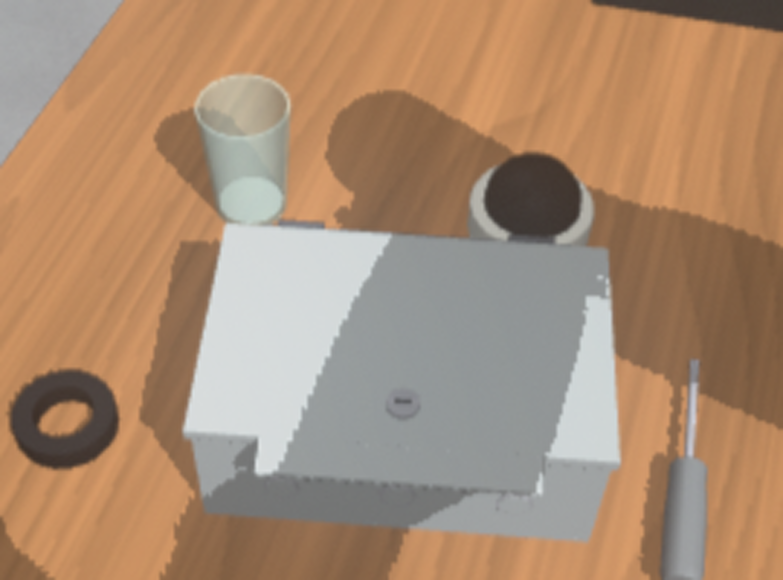

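The door lies flat on the rim. The lip's lower edge is at (258,474) and (541,493), against predictions for shut of (257,471) and (544,492). The hand is clear, so I'll hand in.

```bash
python3 -c "
from station import manip
print(manip.job_done())"
```

```text
the job is handed in; nothing more can be done
None
```

The door is shut and the job is handed in, at about 15.5 s of the 48 s. `job_done` gives no verdict, so the results below are my own readings.

**What I did:** I put the open fingers on either side of the door lip, without gripping it. The rear finger pushed the door slowly past upright. It then fell onto the front finger at about 1.2 rad, and I lowered it on that finger under the lip at about 0.3–0.4 rad/s, slower at the end, until it lay on the rim. Then I drew the finger out and moved the hand away to the left.

**Last checks:**
- **Door shut:** in the side view the lip edge is within about 3 px (enlarged picture) of where it should be when shut. The finger force fell from about 2–3 N to the noise level as the door met the rim.
- **Forces:** every force reading I took was below about 4 N, against the 40 N limit.
- **Things around the box:** the glass, tape, dome camera and screwdriver appear at the same pixels as at the start.
- **Hand:** it is clear, with the tool tip more than 40 cm from the box.
- **Checks that fell short:** the first side view for the final check was blocked by the arm, so I moved it away and took another. I did not measure the door's speed directly; the lowering rate is what I commanded, and the pictures along the way matched it.

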